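# Roll the thick pillar candle up the sloping rack to its stop

## Robot

A 7-joint arm with a two-finger parallel gripper is mounted at the origin on a cart in front of the work surface, level with it; the furniture and walls round the work are solid. World frame = base frame: x ahead of the robot, y to its left, z up, the work surface at z = 0. Lengths are in m, angles in degrees, forces in N, time in s.
With the tool pointing down it reaches from about 0.4 to 0.9 m from the base axis. Payload 5.5 kg.
Tool frame: the origin (TCP) lies at the very end of the fingers, on their centre line; the grasp point (between the pads) lies 19 mm behind it; z points along the fingers, y is the line along which they close (so a half turn about z gives the same grasp; the last joint's range is limited). The gripper opens to 92 mm and grips with 3 to 60 N. Pads are 19 mm wide; open, the fingers measure 130 mm over their backs; the gripper's body (75 mm by 190 mm) begins 47 mm behind the grasp point.
Start: joints at [-61.639, 28.699, -24.465, 88.831, 12.651, 65.22, -12.049], TCP at [0.149, 0.633, 0.227] pointing down, gripper open.
Joint ranges: [-164.97, 164.97], [-17.58, 116.51], [-87.97, 89.64], [11.32, 138.91], [-80.73, 260.73], [10.89, 115.49], [-147.41, 147.41]. Speed limits (degrees/s): [147.25, 147.25, 180, 180, 180, 180, 180].

## Interface

Orientations are given as a 3x3 rotation matrix whose columns are the frame's x, y, z axes.
In Python, from plant import env gives the robot as it stands. The module is installed in compiled form; this text tells all that it offers.
- The arm moves only by the tool drive_tool, never from a script. Its argument "targets" is a list of rows, each a list of 7 numbers: the shift along the world's x, y, z in mm, then the turn, a rotation vector about the world's x, y, z in degrees, then the opening, from 0 (shut) to 1 (fully open). In form: [[tx, ty, tz, wx, wy, wz, jaw], ...]. A call has 1 to 12 rows; each row is the pose to reach, as a shift and turn from the pose commanded when the call began; what a row does not reach only later rows make up. A row lasts 1/12 s, in which the tool goes at most 41.7 mm and 7.16 degrees, less where a joint would pass 70% of its speed; a pose out of reach is approached as far as the arm can. A call with a gripper value outside its range is refused whole. The fingers move at their own pace and stop on an object; the grip force is fixed at half the most. Time passes only in rows, so rows that repeat a pose let the fingers close. It gives the time, the measured TCP pose, the force, the opening and the grip force at its end, in the units of the state.
- env.observe(): the state, without advancing time (a new reading comes with each control period).
- env.get_image(name): name is "scene" or "top" or "wrist"; returns a dict with "frame" (384x512x3 uint8, red, green, blue), "depth" (384x512 float32, m along the optical axis (not along the pixel's ray), 0 where there is no reading), "fx", "fy", "cx", "cy" (pixels), "R" (3x3) and "t" (3): a world point X has camera coordinates R X + t; the wrist camera has in their place "T_tool_cam" (4x4, takes a point from camera to tool coordinates, whose origin is the TCP and whose axes are the flange's). Camera axes: x right, y down, z forward; pixel columns grow to the right and rows downward; lengths in m; the calibration is good to about 2 mm. The wrist camera is an equidistant fisheye: a pixel r from the principal point sees the ray r / f radians off the axis. A picture is of the moment at which its call begins: read the wrist's pose just before it.
- env.close_job(): hands the job in; it is judged then, once.
Trained networks look in a picture, given as the dict that the camera call returned (one of the last four; its "shot" number tells which), for a name from the list of things; names that differ only in an ending like _2 or _b are one class to them, and where a whole thing is asked for, a point or a joint stands for the part that bears it (a point fixed in the world has none). Each returns a list of dicts, best first, with "p" (0 to 1); they miss things now and then, are a little off and sometimes report something else, mostly with a low value. They report only what shows in the picture. A call takes as long as a camera call. They do not tell look-alikes from the thing itself.
- env.recognise(picture, thing): "position" ([x, y, z] in m, in world coordinates, good to about 4 mm: the middle of the surface that is visible of it).
- env.silhouettes(picture, thing): "region" (384x512 bool, what is visible of it).
- env.tip_of(picture, thing): "position" ([x, y, z] in m, in world coordinates, good to about 4 mm: a listed point, or the origin of a listed thing).
The state is a dict: "time_s": time; "joint_positions": joint angles; "qvel": joint speeds; "effort": joint torques, N m; "tool_pos": TCP position; "tool_rot": TCP orientation; "wrist_force": force on the tool from outside, world axes, zero at the start; "ft_torque": the same for the moment, N m; "width": opening from 0.0 (shut) to 1.0 (fully open); "finger_force": force on a finger pad.
Only numpy, scipy, OpenCV 4.12 (cv2) and the standard library are available. Lean on these libraries where they do the work, as an engineer would, in place of code of your own. Each camera call takes 0.05 s, during which the arm holds its last target. There are 200 camera calls.

## Task

Two pillar candles lie at the foot of the sloping two-lane wooden rack. With the fingertips behind it, slowly push the thicker candle so that it rolls up its lane, without letting it run back, until it drops into the level seat against the stop board at the top, and leave it lying there on its own. Do not lift or pinch it, and leave the slender candle and the things round the rack where they are.

Things in the scene. Friction and masses are not known exactly. Their poses are not given: they have to be found in the camera images.
- rack: fixed wooden rack, 264 x 240 x 90 mm (x, y, z); origin at the middle of its underside on the worktop; x points level from the low foot to the high stop board, z up. Two lanes run along x, centred at y = +58 and -58 mm, each 108 mm wide between rails 13 mm high. A lip closes the foot, x = -125 to -115 mm, its top at z = 27 mm; the stop board's face is at x = 126.5 mm, its top at z = 90 mm
- ramp (a point): point on the ramp floor at its lower end, midway between the lanes (rack x = -115, y = 0, z = 18 mm); x points up the slope, z square to the ramp floor. The floor rises straight at 10 degrees to a crest at rack x = 85, z = 53.3 mm, then steps down 3 mm to the level seat
- seat_plus (a point): point on the floor of the level seat at the top of the lane at rack y = +58 mm, under the middle of a thick candle that lies against the stop (rack x = 99.5, z = 50.3 mm). The seat runs from the crest at x = 85 mm to the stop board; a thick candle in it has its centre at x = 97 to 99.5, z = 77 mm, and the step keeps it from rolling back
- seat_minus (a point): point on the floor of the level seat at the top of the lane at rack y = -58 mm, under the middle of a thick candle that lies against the stop (rack x = 99.5, z = 50.3 mm). The seat runs from the crest at x = 85 mm to the stop board; a thick candle in it has its centre at x = 97 to 99.5, z = 77 mm, and the step keeps it from rolling back
- candle_thick: the thicker candle, plain cream wax, a smooth cylinder 54 mm across and 100 mm long, 0.14 to 0.26 kg, lying across either lane against the foot lip (centre at rack x = -98, z = 48 mm), free to roll; let go on the ramp it rolls back, past the crest it drops into the seat. Origin at its centre, y along the candle; x and z turn as it rolls
- candle_slim: the slender pillar candle, plain cream wax, 36 mm in diameter and 100 mm long, lying against the foot lip in the other lane; stays there. Origin at its centre, y axis along the candle
- tape_roll: roll of masking tape, 96 mm across, 25 mm high, lying flat beyond the stop board; origin at the centre of its underside; stays
- lid: round wooden jar lid, 72 mm across, 10 mm high, lying flat beyond the stop board; origin at the centre of its underside; stays
- tealight: single tealight in a metal cup, 39 mm across, 22 mm high, standing beside the rack on the side away from the robot; origin at the centre of its underside; stays
Things that resemble listed ones, but are neither listed nor needed, are in the scene too. Leave any yellow look-alike of the candle_thick alone.

How it is judged:
By the outcome, as a careful person would: the job done as asked, in the order asked, and still so for the second after the job is handed in, with the robot touching nothing.
It also fails if it takes over 42 s, if anything falls off the work surface, if the arm or the gripper's body presses on something with over 40 N, if the wrist force passes 120 N, or if a joint passes its speed limit or range.

## Working session

There is one attempt and no reset: what is moved stays moved. The work goes in short steps, Python scripts to look and compute and a tool call to move; the robot and the scene stay as the last step left them, time stands still between calls to the robot, and variables do not carry over. Pictures are saved under pics/ and viewed, at most 10 in all, crops included, and the job is handed in when it is done.

Besides the shell and the picture viewer there is one more tool, called by a JSON object that holds its "fn" and its "kwargs", one argument or row to a line. drive_tool: Moves the arm, as the interface text tells. Its arguments: {"type":"object","properties":{"targets":{"type":"array","items":{"type":"array","items":{"type":"number"}}}},"required":["targets"]}

```bash
mkdir -p pics; cat > h.py <<'E'
import numpy as np,cv2
from plant import env
def world(p,u,v):
    z=p["depth"][v,u]; c=np.stack([(u-p["cx"])/p["fx"]*z,(v-p["cy"])/p["fy"]*z,z],-1)
    return (c-p["t"])@p["R"]
E
python3 - <<'E'
from h import *
ims=[]
for n in("scene","top"):
    p=env.get_image(n); ims.append(p["frame"][:,:,::-1])
    for t in("rack","candle_thick","candle_slim","tape_roll","lid","tealight"):
        print(n,t,[(round(d["p"],2),np.round(d["position"],3).tolist()) for d in env.recognise(p,t)[:3]])
    for t in("ramp","seat_plus","seat_minus","candle_thick","candle_slim","rack"):
        print(n,"tip",t,[(round(d["p"],2),np.round(d["position"],3).tolist()) for d in env.tip_of(p,t)[:3]])
for n,i in zip("st",ims): cv2.imwrite(f"pics/{n}0.png",i)
E
```

```text
scene rack [(0.58, [0.49, 0.262, 0.015]), (0.57, [0.528, 0.045, 0.043])]
scene candle_thick [(0.72, [0.574, -0.091, 0.07]), (0.69, [0.355, -0.204, 0.054]), (0.58, [0.579, -0.241, 0.045])]
scene candle_slim [(0.78, [0.471, -0.083, 0.049]), (0.32, [0.494, 0.263, 0.018])]
scene tape_roll [(0.72, [0.495, 0.26, 0.02])]
scene lid [(0.5, [0.632, 0.232, 0.008])]
scene tealight []
scene tip ramp [(0.69, [0.524, -0.094, 0.021])]
scene tip seat_plus [(0.67, [0.488, 0.123, 0.051])]
scene tip seat_minus [(0.87, [0.604, 0.118, 0.046]), (0.66, [0.526, -0.093, 0.021])]
scene tip candle_thick [(0.8, [0.585, -0.235, 0.027]), (0.71, [0.584, -0.081, 0.051])]
scene tip candle_slim [(0.66, [0.474, -0.073, 0.04])]
scene tip rack [(0.73, [0.539, 0.019, -0.002])]
top rack [(0.67, [0.534, 0.054, 0.044])]
top candle_thick [(0.95, [0.582, -0.08, 0.07]), (0.73, [0.579, -0.231, 0.052]), (0.55, [0.355, -0.194, 0.048])]
top candle_slim [(0.97, [0.473, -0.073, 0.055])]
top tape_roll [(0.97, [0.487, 0.24, 0.023])]
top lid [(0.78, [0.63, 0.22, 0.01])]
top tealight [(0.56, [0.694, 0.031, 0.015]), (0.47, [0.588, -0.08, 0.073])]
top tip ramp [(0.68, [0.529, -0.092, 0.015])]
top tip seat_plus [(0.65, [0.488, 0.126, 0.05])]
top tip seat_minus [(0.87, [0.603, 0.118, 0.051]), (0.65, [0.537, 0.023, -0.002])]
top tip candle_thick [(0.73, [0.353, -0.201, 0.027]), (0.7, [0.583, -0.236, 0.025]), (0.59, [0.589, -0.084, 0.047])]
top tip candle_slim [(0.67, [0.476, -0.074, 0.04])]
top tip rack [(0.76, [0.538, 0.022, 0.002])]
```

View pics/t0.png

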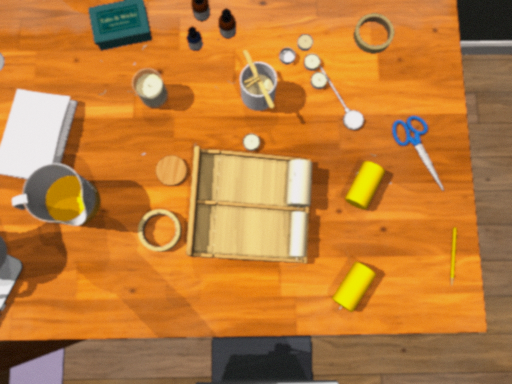

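View pics/s0.png

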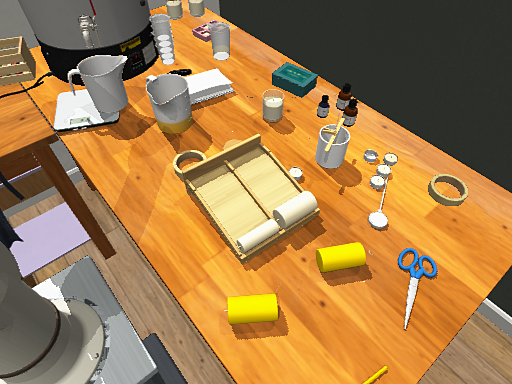

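The top view shows the rack at about (190–310, 148–262) with its high end to the left (world +y). The thick candle is at (299, 182) in the far lane and the slim one at (297, 231). Two yellow look-alikes lie behind the foot. The scene view agrees with this.

```bash
python3 - <<'E'
from h import *
s=env.observe(); print(s["time_s"],np.round(s["tool_pos"],4),np.round(s["tool_rot"],3).tolist(),s["width"])
p=env.get_image("top")
v,u=np.mgrid[0:384,0:512]; v=v.ravel();u=u.ravel()
X=world(p,u,v); hsv=cv2.cvtColor(p["frame"],cv2.COLOR_RGB2HSV).reshape(-1,3)
m=(X[:,2]>.035)&(X[:,2]<.1)&(X[:,0]>.53)&(X[:,0]<.66)&(X[:,1]>-.13)&(X[:,1]<-.03)&(hsv[:,1]<60)
C=X[m]; print(m.sum(),C.min(0),C.max(0),np.median(C,0))
r=cv2.minAreaRect(C[:,:2].astype(np.float32)*1000); print(r)
# stop board top
m=(X[:,2]>.08)&(X[:,2]<.1)&(X[:,0]>.38)&(X[:,0]<.7)&(X[:,1]>.1)&(X[:,1]<.2)
B=X[m]; print(m.sum(),cv2.minAreaRect(B[:,:2].astype(np.float32)*1000),np.polyfit(B[:,0],B[:,1],1),B[:,2].mean())
print('all>90mm near', X[(X[:,2]>.12)&(X[:,0]<.75)&(X[:,1]<.5)].min(0) if ((X[:,2]>.12)&(X[:,0]<.75)&(X[:,1]<.5)).any() else None)
E
```

```text
1.3 [0.1493 0.6326 0.2267] [[-0.973, 0.23, -0.0], [0.23, 0.973, 0.0], [0.0, -0.0, -1.0]] 0.9958277416182743
737 [ 0.53719612 -0.09627997  0.05560709] [ 0.63827972 -0.05445134  0.08007642] [ 0.58643581 -0.07504525  0.07222171]
((587.9743041992188, -75.9080810546875), (37.45359802246094, 100.45230865478516), 86.0042953491211)
645 ((547.189453125, 153.96298217773438), (12.761112213134766, 238.7740020751953), 85.94869995117188) [-0.07038759  0.19172394] 0.08899836277883925
all>90mm near [0.38292765 0.02139876 0.12003781]
```

{"fn": "drive_tool", "kwargs": {
  "targets": [
    [20,-30,5,0,0,-3,0.4],
    [40,-60,10,0,0,-7,0.4],
    [60,-90,10,0,0,-11,0.4],
    [82,-120,10,0,0,-15,0.4],
    [104,-150,10,0,0,-19,0.4],
    [126,-180,10,0,0,-23,0.4],
    [148,-210,10,0,0,-27,0.4],
    [170,-240,10,0,0,-31,0.4],
    [190,-270,10,0,0,-35,0.4],
    [210,-300,10,0,0,-39,0.4],
    [230,-330,10,0,0,-43,0.4],
    [250,-360,10,0,0,-47,0.4]
  ]
}}

```text
time_s: 2.35
tool_pos: [0.4, 0.2712, 0.2371]
tool_rot: [[-0.493, 0.87, 0.001], [0.87, 0.493, 0.001], [0.0, 0.001, -1.0]]
wrist_force: [0.5, 0.2, 0.9]
width: 0.397
finger_force: 0.0
```

{"fn": "drive_tool", "kwargs": {
  "targets": [
    [16,-34,0,0,0,-3,0.4],
    [32,-68,0,0,0,-6,0.4],
    [48,-102,0,0,0,-9,0.4],
    [64,-136,0,0,0,-12,0.4],
    [80,-170,0,0,0,-15,0.4],
    [96,-204,0,0,0,-18,0.4],
    [112,-238,0,0,0,-21,0.4],
    [128,-272,-10,0,0,-24,0.4],
    [144,-306,-30,0,0,-27,0.4],
    [160,-340,-50,0,0,-30,0.4],
    [174,-374,-70,0,0,-32,0.4],
    [185,-405,-80,0,0,-33.7,0.4]
  ]
}}

```text
time_s: 3.35
tool_pos: [0.5841, -0.1338, 0.1546]
tool_rot: [[0.071, 0.997, -0.002], [0.997, -0.071, 0.0], [0.0, -0.002, -1.0]]
wrist_force: [0.5, 0.5, -0.4]
width: 0.4
finger_force: 0.0
```

```bash
python3 - <<'E'
from h import *
s=env.observe(); print(s["time_s"],np.round(s["tool_pos"],4),np.round(s["tool_rot"],3).tolist(),s["width"],s["wrist_force"])
a=env.get_image("wrist");b=env.get_image("scene")
cv2.imwrite("pics/w1.png",np.hstack([a["frame"],b["frame"]])[:,:,::-1][:, :])
i=cv2.imread("pics/w1.png");cv2.imwrite("pics/w1.png",cv2.resize(i,(800,300)))
E
```

```text
3.35 [ 0.5841 -0.1338  0.1546] [[0.071, 0.997, -0.002], [0.997, -0.071, 0.0], [0.0, -0.002, -1.0]] 0.3997072578786986 [ 0.54173489  0.52159154 -0.39734425]
```

View pics/w1.png

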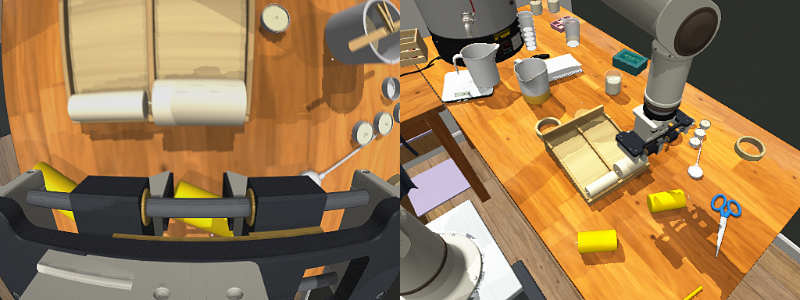

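{"fn": "drive_tool", "kwargs": {
  "targets": [
    [0,0,-30,0,0,0,0.4],
    [0,0,-60,0,0,0,0.4],
    [0,0,-90,0,0,0,0.4],
    [0,0,-110,0,0,0,0.4],
    [0,0,-118,0,0,0,0.4],
    [0,0,-118,0,0,0,0.4],
    [0,4,-118,0,0,0,0.4],
    [1,8,-118,0,0,0,0.4],
    [1,11,-118,0,0,0,0.4],
    [1,14,-118,0,0,0,0.4],
    [1,16,-118,0,0,0,0.4],
    [1,18,-118,0,0,0,0.4]
  ]
}}

```text
time_s: 4.45
tool_pos: [0.5859, -0.1145, 0.0396]
tool_rot: [[0.069, 0.998, 0.002], [0.998, -0.069, -0.001], [-0.0, 0.002, -1.0]]
wrist_force: [0.4, -1.0, 0.7]
width: 0.401
finger_force: 0.7
```

{"fn": "drive_tool", "kwargs": {
  "targets": [
    [0,2,0,0,0,0,0.4],
    [0.3,4,0.5,0,0,0,0.4],
    [0.5,6.5,1,0,0,0,0.4],
    [0.6,9,1.5,0,0,0,0.4],
    [0.8,11.5,2,0,0,0,0.4],
    [1,14,2.5,0,0,0,0.4],
    [1.2,16.5,3,0,0,0,0.4],
    [1.3,19,3.3,0,0,0,0.4],
    [1.5,21.5,3.8,0,0,0,0.4],
    [1.7,24,4.2,0,0,0,0.4],
    [1.9,27,4.8,0,0,0,0.4],
    [2.1,30,5.3,0,0,0,0.4]
  ]
}}

```text
time_s: 5.45
tool_pos: [0.5874, -0.0841, 0.0441]
tool_rot: [[0.069, 0.998, -0.0], [0.998, -0.069, 0.0], [0.0, -0.0, -1.0]]
wrist_force: [-0.4, -1.0, 1.2]
width: 0.397
finger_force: 0.7
```

```bash
cat > look.py <<'E'
import sys
from h import *
s=env.observe(); print(s["time_s"],np.round(s["tool_pos"],4),np.round(s["wrist_force"],1))
b=env.get_image("scene");a=env.get_image("wrist")
cv2.imwrite("pics/%s.png"%sys.argv[1],np.hstack([cv2.resize(a["frame"],(400,300)),cv2.resize(b["frame"][130:290,130:343],(400,300))])[:,:,::-1])
E
python3 look.py w2
```

```text
5.45 [ 0.5874 -0.0841  0.0441] [-0.4 -1.   1.2]
```

View pics/w2.png

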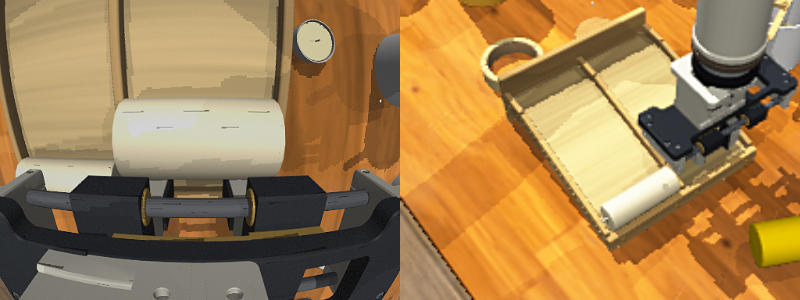

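{"fn": "drive_tool", "kwargs": {
  "targets": [
    [0.2,3,0.5,0,0,0,0.4],
    [0.4,6,1,0,0,0,0.4],
    [0.6,9,1.6,0,0,0,0.4],
    [0.8,12,2.1,0,0,0,0.4],
    [1,15,2.6,0,0,0,0.4],
    [1.3,18,3.2,0,0,0,0.4],
    [1.5,21,3.7,0,0,0,0.4],
    [1.7,24,4.2,0,0,0,0.4],
    [1.9,27,4.8,0,0,0,0.4],
    [2.1,30,5.3,0,0,0,0.4],
    [2.3,33,5.8,0,0,0,0.4],
    [2.5,36,6.3,0,0,0,0.4]
  ]
}}

```text
time_s: 6.55
tool_pos: [0.5899, -0.0481, 0.0504]
tool_rot: [[0.069, 0.998, -0.0], [0.998, -0.069, 0.0], [0.0, -0.0, -1.0]]
wrist_force: [0.5, -1.0, 0.4]
width: 0.4
finger_force: 0.7
```

{"fn": "drive_tool", "kwargs": {
  "targets": [
    [0.2,3,0.5,0,0,0,0.4],
    [0.4,6,1,0,0,0,0.4],
    [0.6,9,1.6,0,0,0,0.4],
    [0.8,12,2.1,0,0,0,0.4],
    [1,15,2.6,0,0,0,0.4],
    [1.3,18,3.2,0,0,0,0.4],
    [1.5,21,3.7,0,0,0,0.4],
    [1.7,24,4.2,0,0,0,0.4],
    [1.9,27,4.8,0,0,0,0.4],
    [2.1,30,5.3,0,0,0,0.4],
    [2.3,33,5.8,0,0,0,0.4],
    [2.5,36,6.3,0,0,0,0.4]
  ]
}}

```text
time_s: 7.55
tool_pos: [0.5924, -0.0121, 0.0567]
tool_rot: [[0.069, 0.998, -0.0], [0.998, -0.069, 0.0], [0.0, -0.0, -1.0]]
wrist_force: [-0.0, -1.5, 1.2]
width: 0.404
finger_force: 0.7
```

```bash
python3 look.py w3
```

```text
7.55 [ 0.5924 -0.0121  0.0567] [-0.  -1.5  1.2]
```

View pics/w3.png

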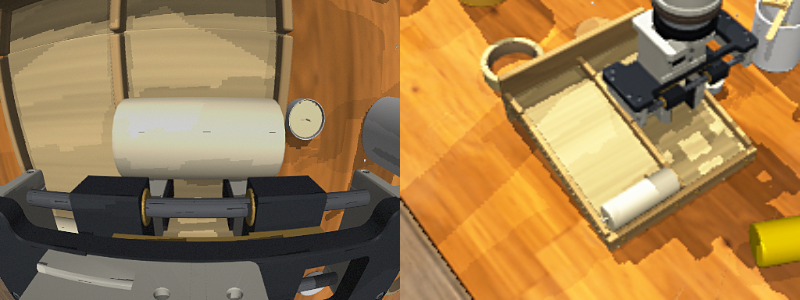

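The candle is still square against both fingertips in the wrist view at (198, 138), about halfway up the lane.

{"fn": "drive_tool", "kwargs": {
  "targets": [
    [0.2,3,0.5,0,0,0,0.4],
    [0.4,6,1,0,0,0,0.4],
    [0.6,9,1.6,0,0,0,0.4],
    [0.8,12,2.1,0,0,0,0.4],
    [1,15,2.6,0,0,0,0.4],
    [1.3,18,3.2,0,0,0,0.4],
    [1.5,21,3.7,0,0,0,0.4],
    [1.7,24,4.2,0,0,0,0.4],
    [1.9,27,4.8,0,0,0,0.4],
    [2.1,30,5.3,0,0,0,0.4],
    [2.3,33,5.8,0,0,0,0.4],
    [2.5,36,6.3,0,0,0,0.4]
  ]
}}

```text
time_s: 8.65
tool_pos: [0.5949, 0.0239, 0.0629]
tool_rot: [[0.069, 0.998, -0.0], [0.998, -0.069, 0.0], [0.0, -0.0, -1.0]]
wrist_force: [-0.2, -1.3, 1.1]
width: 0.398
finger_force: 0.7
```

{"fn": "drive_tool", "kwargs": {
  "targets": [
    [0.2,3,0.5,0,0,0,0.4],
    [0.4,6,1,0,0,0,0.4],
    [0.6,9,1.6,0,0,0,0.4],
    [0.8,12,2.1,0,0,0,0.4],
    [1,15,2.6,0,0,0,0.4],
    [1.3,18,3.2,0,0,0,0.4],
    [1.5,21,3.7,0,0,0,0.4],
    [1.7,24,4.2,0,0,0,0.4],
    [1.9,27,4.8,0,0,0,0.4],
    [2.1,30,5.3,0,0,0,0.4],
    [2.3,33,5.8,0,0,0,0.4],
    [2.5,36,6.3,0,0,0,0.4]
  ]
}}

```text
time_s: 9.65
tool_pos: [0.5974, 0.0599, 0.0693]
tool_rot: [[0.069, 0.998, 0.0], [0.998, -0.069, 0.0], [0.0, 0.0, -1.0]]
wrist_force: [-0.1, -0.8, 0.4]
width: 0.404
finger_force: 0.5
```

```bash
python3 look.py w4
```

```text
9.65 [0.5974 0.0599 0.0693] [-0.1 -0.8  0.4]
```

View pics/w4.png

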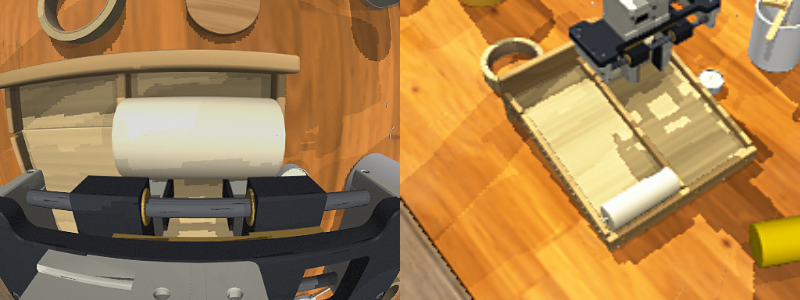

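The candle is square and just short of the crest. I'll push the last bit more slowly.

{"fn": "drive_tool", "kwargs": {
  "targets": [
    [0.1,1.5,0.3,0,0,0,0.4],
    [0.2,3,0.5,0,0,0,0.4],
    [0.3,4.5,0.8,0,0,0,0.4],
    [0.4,6,1,0,0,0,0.4],
    [0.5,7.5,1.3,0,0,0,0.4],
    [0.6,9,1.5,0,0,0,0.4],
    [0.7,10.5,1.5,0,0,0,0.4],
    [0.8,12,1.5,0,0,0,0.4],
    [0.9,13,1.5,0,0,0,0.4],
    [1,14,1.5,0,0,0,0.4],
    [1,15,1.5,0,0,0,0.4],
    [1,15.5,1.5,0,0,0,0.4]
  ]
}}

```text
time_s: 10.75
tool_pos: [0.5984, 0.0753, 0.0707]
tool_rot: [[0.069, 0.998, 0.0], [0.998, -0.069, 0.0], [0.0, 0.0, -1.0]]
wrist_force: [1.1, -1.0, 0.5]
width: 0.401
finger_force: 0.0
```

```bash
python3 look.py w5
```

```text
10.75 [0.5984 0.0753 0.0707] [ 1.1 -1.   0.5]
```

View pics/w5.png

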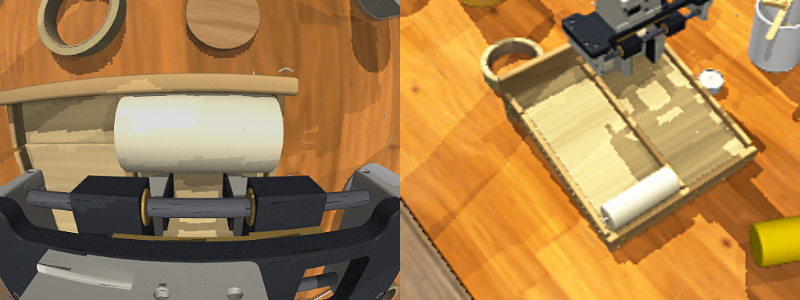

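The candle has left the fingers and lies against the stop board at (199, 133) in the wrist view. I'll back off and check it.

{"fn": "drive_tool", "kwargs": {
  "targets": [
    [0,-3,0,0,0,0,0.4],
    [-1,-10,0,0,0,0,0.4],
    [-1,-20,0,0,0,0,0.4],
    [-2,-30,5,0,0,0,0.4],
    [-3,-40,20,0,0,0,0.4],
    [-4,-50,50,0,0,0,0.4],
    [-4,-60,80,0,0,0,0.4],
    [-4,-80,110,0,0,0,0.4],
    [-4,-105,140,0,0,0,0.4],
    [-4,-130,165,0,0,0,0.4],
    [-4,-155,180,0,0,0,0.4],
    [-4,-170,180,0,0,0,0.4]
  ]
}}

```text
time_s: 11.85
tool_pos: [0.5959, -0.1009, 0.2561]
tool_rot: [[0.075, 0.997, 0.008], [0.997, -0.074, -0.003], [-0.002, 0.008, -1.0]]
wrist_force: [0.2, -1.0, 0.6]
width: 0.402
finger_force: 0.0
```

{"fn": "drive_tool", "kwargs": {
  "targets": [
    [0,0,0,0,0,0,0.4],
    [0,0,0,0,0,0,0.4],
    [0,0,0,0,0,0,0.4],
    [0,0,0,0,0,0,0.4],
    [0,0,0,0,0,0,0.4],
    [0,0,0,0,0,0,0.4]
  ]
}}

```text
time_s: 12.35
tool_pos: [0.5942, -0.0936, 0.2502]
tool_rot: [[0.068, 0.998, -0.001], [0.998, -0.068, 0.0], [0.0, -0.001, -1.0]]
wrist_force: [0.4, -0.7, 0.2]
width: 0.399
finger_force: 0.0
```

```bash
python3 - <<'E'
from h import *
p=env.get_image("top"); v,u=np.mgrid[0:384,0:512]; v=v.ravel();u=u.ravel()
X=world(p,u,v); O=np.array([.538,.0248]); D=X[:,:2]-O
rx=D@[.0701,.9975]; ry=D@[-.9975,.0701]
m=(X[:,2]>.085)&(X[:,2]<.115)&(rx>.06)&(rx<.122)&(ry<-.005)&(ry>-.115)
print(m.sum(),"rx",rx[m].min(),rx[m].max(),"ry",ry[m].min(),ry[m].max(),"ztop",np.percentile(X[m,2],95))
cv2.imwrite("pics/t6.png",p["frame"][:,:,::-1])
print(env.observe()["time_s"])
E
```

```text
1064 rx 0.07022063850339605 0.1218200406104449 ry -0.1065475504767367 -0.005697249764277505 ztop 0.10513891812224538
12.4
```

View pics/t6.png

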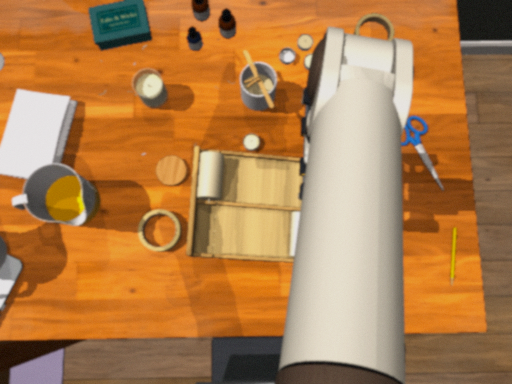

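The thick candle lies in the seat at (209, 174), square against the stop, with its top at about 104 mm as expected. The slim candle, tape, lid and tealight have not moved.

```bash
python3 -c "
from plant import env
print(env.close_job())"
```

```text
the job is handed in; nothing more can be done
None
```

The thick candle was rolled slowly up its lane and now lies on its own in the level seat against the stop board; the job was handed in at 12.4 s, with the robot clear and the slim candle, tape, lid and tealight where they were.

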